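# Load a ring pallet through the engraver's sprung flap

## Robot

A 7-joint arm with a two-finger parallel gripper is mounted at the origin on the work surface. World frame = base frame: x ahead of the robot, y to its left, z up, the work surface at z = 0. Lengths are in m, angles in rad, forces in N, time in s.
With the tool pointing down it reaches from about 0.4 to 0.85 m from the base axis. Payload 10.4 kg.
Tool frame: the origin (TCP) lies on the centre line of the jaws, within the pads' length; the fingertips stand 8 mm ahead of it and the grasp point (between the pads) lies 11 mm behind it (r.finger_overhang is the distance from the TCP to the fingertips, in m); z points along the fingers, y is the line along which they close (so a half turn about z gives the same grasp; the last joint's range is limited). The gripper opens to 87 mm and grips with 3 to 60 N. Pads are 19 mm wide; open, the fingers measure 117 mm over their backs; the gripper's body (75 mm by 190 mm) begins 51 mm behind the grasp point.
Start: joints at [1.132, 0.332, -0.065, 1.46, 0.022, 1.35, -0.088], TCP at [0.252, -0.572, 0.231] pointing down, gripper open.
Joint ranges: [-2.6, 2.6], [-0.5, 2.12], [-1.47, 1.34], [0.16, 2.42], [-1.27, 4.41], [0.06, 2.06], [-2.6, 2.6]. Speed limits (rad/s): [2.22, 2.22, 2.79, 2.79, 3.14, 3.14, 3.14].

## Interface

Orientations are given as a unit quaternion [x, y, z, w].
In Python, from bench import r, vision gives the robot as it stands.
- The arm moves only by the tool drive_tool, never from a script. Its argument "series" is a list of rows, each a list of 2 entries, a list of its own where there are three numbers: the shift along the world's x, y, z in cm, then the turn about the world's z in degrees. A call has exactly 10 rows; each row shifts and turns the commanded pose from where the row before left it; what a row does not reach is not made up. A row lasts 1/8 s, in which the tool goes at most 62.5 mm and 10.7 degrees, less where a joint would pass 70% of its speed; a pose out of reach is approached as far as the arm can. A call with a gripper value outside its range is refused whole. "hand" is the closure, from 0 (fully open) to 1 (shut), set as the call begins (left out, the last holds). The fingers move at their own pace and stop on an object; "newtons" is the grip in N (left out, the last holds). Time passes only in rows, so rows that do not move let the fingers close, or fill a call up. It gives the time, the measured TCP pose, the force, the opening and the grip force at its end, in the units of the state.
- r.read_state(): the state, without advancing time (a new reading comes with each control period).
- vision.camera(name): name is "side" or "top"; returns a dict with "color" (400x640x3 uint8, red, green, blue), "intrinsics" (3x3 intrinsics, pixels), "R" (3x3) and "t" (3): a world point X has camera coordinates R X + t. Camera axes: x right, y down, z forward; pixel columns grow to the right and rows downward; lengths in m; the calibration is good to about 2 mm. A picture is of the moment at which its call begins. There is no depth.
- r.close_job(): hands the job in; it is judged then, once.
The state is a dict: "time": time; "joint_positions": joint angles; "joint_vel": joint speeds; "joint_torque": joint torques, N m; "ee_pos": TCP position; "eef_rot": TCP orientation; "ft_force": force on the tool from outside, world axes, zero at the start; "torque": the same for the moment, N m; "width": finger opening in m; "grip_force": force on a finger pad.
Only numpy, scipy, OpenCV 4.12 (cv2) and the standard library are available. Lean on these libraries where they do the work, as an engineer would, in place of code of your own. Each camera call takes 0.05 s, during which the arm holds its last target. There are 200 camera calls.

## Task

Set the dark wooden ring pallet down flat in the open mouth of the engraver's loading lane, lengthwise, in front of the closed yellow flap. Then slide it through the flap (not over it) and gently on along the lane until it has pressed the red plunger of the end stop at least half way in, keeping every push light (well under 20 N), and take the gripper away so that the flap swings shut behind the pallet. Leave the tin, the pliers and the hammer where they lie.

Things in the scene. Friction and masses are not known exactly. Their poses are not given: they have to be found in the camera images.
- pallet: Loose dark wooden block, 64 mm long (its x), 34 wide (its y), 34 tall, 0.13 to 0.25 kg, with a silver signet ring (24 mm across) standing in the middle of its top, up to 54 mm above the underside. Origin: centre of its underside. Starts on the bench at any yaw; either end may lead. Grip it across its 34 mm width.
- lane: Fixed aluminium loading lane of a white desktop engraver, open above. Origin: on the bench under the closed flap, mid-lane; x = push direction, from the mouth to the end stop; y across, z up. Floor top 8 mm above the bench. Side walls: inner faces at y = +/-21 mm, 6 mm thick, tops 18 mm above the bench, straight from x = -75 mm, flared before (pallet clearance 4 mm a side).
- lane_mouth (a point): Middle of the floor's open front edge, 90 mm before the flap (x = -90 mm of the lane, 8 mm above the bench). There is room for the whole pallet between it and the flap.
- flap_hinge (a point): Top of the flap's hinge post (radius 5 mm, 48 mm above the bench) at x = 0, y = -34 mm of the lane. The jamb across the lane post, as tall, fills x = 0 to 12, y = 27 to 37 mm. A gripper straddling the pallet does not fit between the posts; closed fingers pointing down, pushing from behind with the tips above the side walls, do.
- flap (a joint): Yellow sprung flap across the lane at x = 0, 52 mm long, 3 mm thick, 22 to 44 mm above the bench. 0 = closed; grows to 1.6 rad as it swings inward (+x). Its spring (0.075 N m closed, 0.15 wide open) resists the pallet with 3 to 6 N and pushes it back if left half way. It can shut only when the pallet's trailing end is over 52 mm past x = 0 and the fingers are gone.
- lane_end (a point): Floor level, mid-lane, at x = 205 mm of the lane, where the white engraver housing (130 mm wide, 120 mm tall) begins. In front of it stands the grey end stop (38 mm wide, unyielding), at a place that differs each time and is not measured: its unpressed plunger's face lies anywhere from x = 119 to 149 mm, to be found by feel.
- plunger (a joint): Travel of the end stop's red plunger, which points to the mouth (16 mm across, mid-lane, axis 26 mm above the bench): 0 = out, 0.014 m = fully in against a hard stop. It takes about 6.5 N to start, 9.5 N at half travel and 12 N near full travel (plus 1 to 2 N to slide the pallet), and stays where it is pushed.
- tin: Bystander: round jar with a brass cap, 54 mm across, 55 mm tall. Origin: centre of its underside.
- pliers: Bystander: small pliers with yellow handles lying on the bench, about 155 mm long (along its x), 61 mm wide, 14 mm high. Origin: on the bench under the pivot.
- hammer: Bystander: small chasing hammer lying on the bench, about 220 mm long (along its x), head 55 mm wide and 28 mm high at its +x end. Origin: on the bench, at mid-length.
Not all that is in view belongs to the job. Of the things like the pallet, leave any that is purple; of the rest the larger one is meant.

How it is judged:
By the outcome, as a careful person would: the job done as asked, in the order asked, and still so for the second after the job is handed in, with the robot touching nothing.
It also fails if it takes over 64 s, if anything falls off the work surface, if the arm or the gripper's body presses on something with over 40 N, if the wrist force passes 120 N, or if a joint passes its speed limit or range.

## Working session

There is one attempt and no reset: what is moved stays moved. The work goes in short steps, Python scripts to look and compute and a tool call to move; the robot and the scene stay as the last step left them, time stands still between calls to the robot, and variables do not carry over. Pictures are saved under pics/ and viewed, at most 10 in all, crops included, and the job is handed in when it is done.

Besides the shell and the picture viewer there is one more tool, called as name(argument=value, ...) on one line, values as JSON. drive_tool: Moves the arm, as the interface text tells. Its arguments: {"type":"object","properties":{"series":{"type":"array"},"hand":{"type":"number"},"newtons":{"type":"number"}},"required":["series"]}

```bash
mkdir -p pics; ls
python3 - <<'E'
from bench import r, vision
import cv2,pickle
d={}
for n in("top","side"):
    c=vision.camera(n); d[n]=c
    cv2.imwrite(f"pics/{n}0.png",c["color"][:,:,::-1]); print(n,c["intrinsics"],c["R"],c["t"])
pickle.dump(d,open("c0.pkl","wb"))
s=r.read_state();print(s)
E
```

```text
pics
top [[482.93827345   0.         318.929725  ]
 [  0.         482.93827345 197.33421989]
 [  0.           0.           1.        ]] [[-0.02705878 -0.99954439  0.01337277]
 [-0.98661993  0.02455253 -0.1611778 ]
 [ 0.16077603 -0.01755512 -0.98683478]] [-0.028732    0.57147807  1.26838227]
side [[365.83894156   0.         324.25385982]
 [  0.         365.83894156 200.22090831]
 [  0.           0.           1.        ]] [[ 0.75940172 -0.65061691  0.00258019]
 [-0.49106477 -0.57576456 -0.65372055]
 [ 0.42680723  0.49516947 -0.75673164]] [-0.4799363   0.32305049  0.68501197]
{'time': 0.1, 'joint_positions': array([ 1.13238722,  0.33280893, -0.06469375,  1.46082276,  0.0215935 ,
        1.34995279, -0.08850034]), 'joint_vel': array([-0.00017878, -0.00257449, -0.00137826, -0.00221289, -0.0002852 ,
       -0.00112855, -0.00208207]), 'joint_torque': array([ 1.70398471e-03, -6.24544859e+01,  2.49028491e-02, -3.90720928e+01,
       -6.14040834e-02,  3.64618725e-02,  5.25982637e-05]), 'ee_pos': array([ 0.25231414, -0.57143482,  0.22984984]), 'eef_rot': array([ 9.78464262e-01,  2.06415281e-01, -1.60782806e-04, -6.28109619e-04]), 'ft_force': array([-0.18249659, -0.47845275,  0.38687269]), 'torque': array([-0.03318092, -0.01350694,  0.02963387]), 'grip_force': 0.0, 'width': 0.0872998998715074}
```

View pics/top0.png

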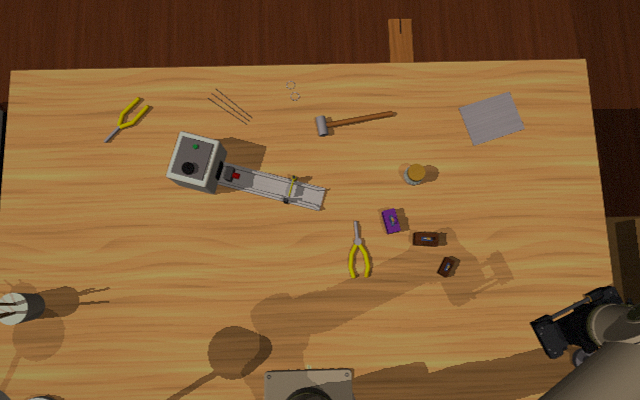

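View pics/side0.png

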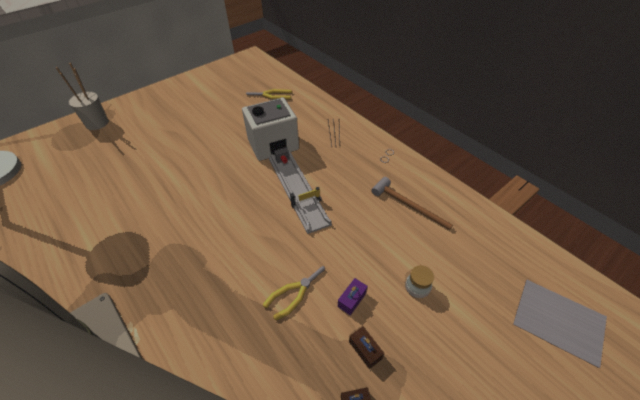

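The top view shows three pallet-like blocks: purple at (391,221), a large dark brown one at (426,239) and a small dark brown one at (448,267). I choose (426,239), since it is the larger of the two that aren't purple. The lane runs from its mouth at about (323,197), past the flap at (290,190), to the housing at about (222,178).

```bash
cat > h.py <<'E'
import numpy as np,cv2,pickle
def ray(c,u,v,z):
    K,R,t=c["intrinsics"],c["R"],c["t"]
    d=R.T@np.linalg.solve(K,[u,v,1.]); o=-R.T@t
    return o+d*(z-o[2])/d[2]
def proj(c,X):
    p=c["intrinsics"]@(c["R"]@np.asarray(X,float)+c["t"]); return p[:2]/p[2]
E
python3 - <<'E'
from h import *
d=pickle.load(open("c0.pkl","rb"));c=d["top"];im=c["color"][:,:,::-1]
a=cv2.resize(im[205:285,375:475],None,fx=5,fy=5,interpolation=cv2.INTER_CUBIC)
cv2.imwrite("pics/a.png",a)
b=cv2.resize(im[150:220,210:335],None,fx=6,fy=6,interpolation=cv2.INTER_CUBIC)
cv2.imwrite("pics/b.png",b)
g=im.max(2)
m=((g<85)&(g>0)).astype(np.uint8)[205:285,375:475]
n,l,s,ce=cv2.connectedComponentsWithStats(m)
for i in range(1,n):
    if s[i,4]>60:
        (u,v),wh,an=cv2.minAreaRect(np.argwhere(l==i)[:,::-1].astype(np.float32));print(u+375,v+205,wh,an,s[i,4],ray(c,u+375,v+205,.034))
print(ray(c,323,197,.008),ray(c,290,190,.044))
E
```

```text
429.5 239.0 (33.0, 14.0) 0.0 382 [ 0.45034491 -0.3412859   0.034     ]
448.30001068115234 266.40000915527344 (16.099689483642578, 21.913463592529297) 26.56505012512207 286 [ 0.3753114  -0.38738352  0.034     ]
[ 0.57748535 -0.05569077  0.008     ] [0.59322212 0.03487667 0.044     ]
```

View pics/a.png

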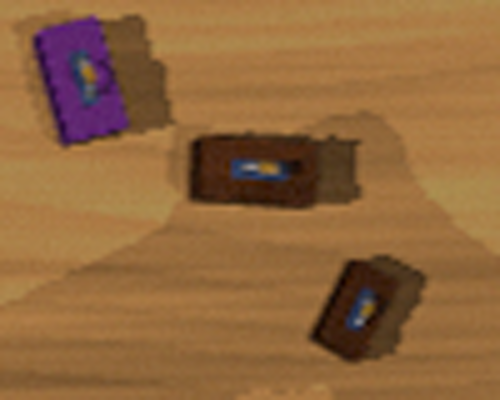

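View pics/b.png

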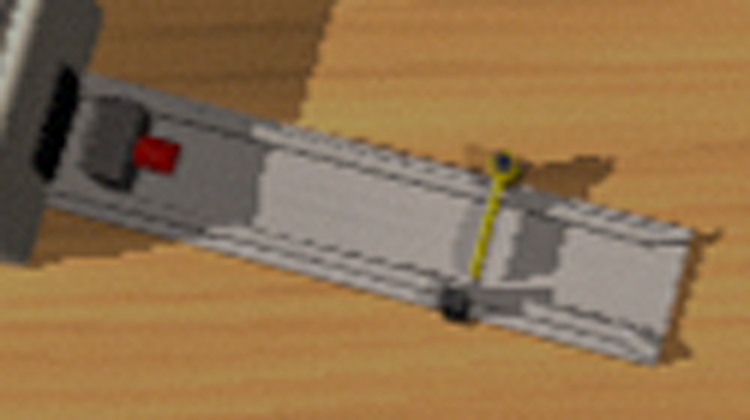

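The first crop shows the large dark block with its top face centred at crop (257,172), image about (426.4,239.4), with its length along the image columns and the ring on top. The second crop shows the lane: hinge post (502,163), jamb (455,302), mouth corners (692,232) and (657,362), red plunger tip (178,155).

Run:
```python
from h import *
d=pickle.load(open("c0.pkl","rb"));c=d["top"]
f=lambda u,v,z:ray(c,u/6+210,v/6+150,z)
H,J=f(502,163,.048),f(455,302,.048)
M1,M2=f(692,232,.018),f(657,362,.018)
print("hinge",H,"jamb",J,"mouth",(M1+M2)/2,np.linalg.norm(M1-M2), "plunger",f(178,155,.03))
e=np.arctan2(J[1]-H[1],J[0]-H[0])-np.arctan2(66,6); print("yaw hj",np.degrees(e))
for p,q in(((270,127),(640,218)),((60,203),(600,347)),((270,140),(480,196))):
    w=f(*q,.018)-f(*p,.018); print("wall yaw",np.degrees(np.arctan2(-w[1],-w[0])))
g=lambda u,v,z:ray(c,u/5+375,v/5+205,z)
print("pallet",g(257,172,.034))
for p,q in(((197,140),(318,137)),((197,204),(314,207)),((196,171),(316,172))):
    w=g(*q,.034)-g(*p,.034);print(np.degrees(np.arctan2(w[1],w[0])),np.linalg.norm(w))
# side view check
s=d["side"];P=g(257,172,.034);print("side proj pallet top",proj(s,P),"hinge",proj(s,H),"jamb",proj(s,J))
im=s["color"][:,:,::-1]
cv2.imwrite("pics/s.png",np.hstack([cv2.resize(im[140:235,260:340],None,fx=5,fy=5,interpolation=2),cv2.resize(im[315:395,335:395],(356,475),interpolation=2)]))
from bench import r
from scipy.spatial.transform import Rotation as Ro
print(Ro.from_quat(r.read_state()["eef_rot"]).as_matrix())
```

```text
hinge [0.62792187 0.02406169 0.048     ] jamb [0.56429252 0.04650125 0.048     ] mouth [ 0.56896247 -0.05363859  0.018     ] 0.06318048105022094 plunger [0.63905862 0.1741343  0.03      ]
yaw hj 75.76868756458721
wall yaw 74.54345010294733
wall yaw 73.49020263455381
wall yaw 73.42359533614523
pallet [ 0.44948    -0.33276473  0.034     ]
-90.06606234965592 0.06622350112576397
-92.9647063107034 0.06362870893742086
-91.96863685483109 0.06543159213210531
side proj pallet top [365.82402491 345.03979436] hinge [316.91725042 188.19222613] jamb [291.56410806 195.32758241]
[[ 9.14785412e-01  4.03939749e-01 -5.73943306e-04]
 [ 4.03940153e-01 -9.14784675e-01  1.16278957e-03]
 [-5.53376116e-05 -1.29554169e-03 -9.99999159e-01]]
```

View pics/s.png

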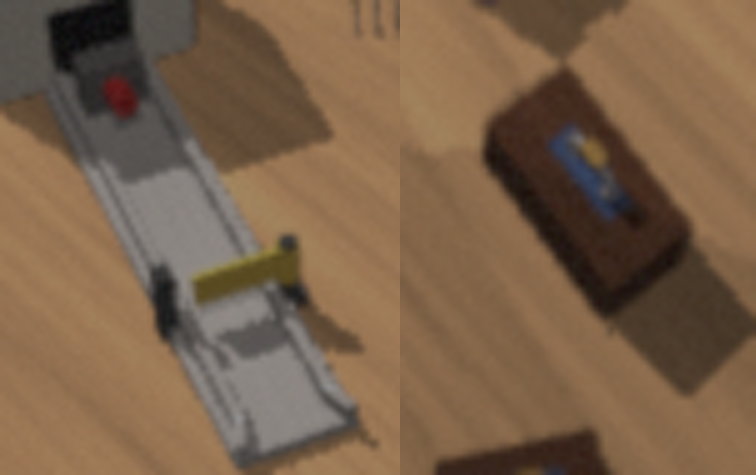

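The side crop agrees: the hinge top at (317.6,188) and the pallet's top centre at (366.7,345.4) both match the top-view projections. That gives the lane origin at about (0.594,0.033) with yaw 73.5°, and the pallet at (0.4495,-0.333) with yaw about 88.5°.

drive_tool(series=[[[2.2,2.7,-1],8],[[2.2,2.7,-1],8],[[2.2,2.7,-1],8],[[2.2,2.7,-1],8],[[2.2,2.7,-1],8],[[2.2,2.7,-1],8],[[2.2,2.7,-1],8],[[2.2,2.7,-1],8.5],[[2.1,2.3,-1],0],[[0,0,0],0]], hand=0.3, newtons=20)

```text
time: 1.35
ee_pos: [0.4507, -0.33, 0.1396]
eef_rot: [0.716, 0.698, 0.0, -0.001]
ft_force: [-0.4, -0.1, 0.2]
width: 0.0609
grip_force: 0.0
```

drive_tool(series=[[[-0.1,-0.3,-2],0],[[0,0,-2],0],[[0,0,-2],0],[[0,0,-2],0],[[0,0,-1.5],0],[[0,0,-1],0],[[0,0,-0.7],0],[[0,0,-0.5],0],[[0,0,0],0],[[0,0,0],0]])

```text
time: 2.6
ee_pos: [0.4487, -0.3359, 0.024]
eef_rot: [0.717, 0.697, 0.0, 0.0]
ft_force: [0.3, -0.0, 1.1]
width: 0.0609
grip_force: 0.0
```

drive_tool(series=[[[0,0,0],0],[[0,0,0],0],[[0,0,0],0],[[0,0,0],0],[[0,0,0],0],[[0,0,0],0],[[0,0,0],0],[[0,0,0],0],[[0,0,0],0],[[0,0,0],0]], hand=1, newtons=20)

```text
time: 3.85
ee_pos: [0.4487, -0.3358, 0.0237]
eef_rot: [0.717, 0.697, 0.0, 0.0]
ft_force: [1.3, 0.5, 2.5]
width: 0.0343
grip_force: 19.6
```

drive_tool(series=[[[0,0,1],0],[[0,0,2],0],[[0,0,2.5],0],[[0.5,1.5,2.5],0],[[1.5,3.5,1.5],-3],[[2,5,0],-3],[[2,5,0],-3],[[2,5,0],-3],[[2,5,0],-3],[[1,3,0],0]])

```text
time: 5.1
ee_pos: [0.5587, -0.0528, 0.1189]
eef_rot: [0.802, 0.598, 0.0, -0.0]
ft_force: [0.0, -0.9, -1.8]
width: 0.0339
grip_force: 19.6
```

drive_tool(series=[[[1,2,0],0],[[1,1.5,0],0],[[0.2,0.5,0],0],[[0,0,0],0],[[0,0,0],0],[[0,0,0],0],[[0,0,0],0],[[0,0,0],0],[[0,0,0],0],[[0,0,0],0]])

```text
time: 6.35
ee_pos: [0.5805, -0.0157, 0.1186]
eef_rot: [0.802, 0.597, 0.0, 0.0]
ft_force: [-0.2, -0.4, -0.5]
width: 0.0345
grip_force: 19.6
```

Run:
```python
from h import *
from bench import r, vision
s=r.read_state();print(s["ee_pos"],s["eef_rot"],s["ft_force"])
d={n:vision.camera(n) for n in("top","side")};pickle.dump(d,open("c1.pkl","wb"))
o=[]
for n in d:
    u,v=proj(d[n],s["ee_pos"]).astype(int);print(n,u-50,v-40)
    o.append(cv2.resize(d[n]["color"][v-40:v+40,u-50:u+50,::-1],(375,300),interpolation=2))
cv2.imwrite("pics/c1.png",np.hstack(o))
```

```text
[ 0.58046375 -0.01574833  0.11855977] [8.02158232e-01 5.97111522e-01 1.93829379e-05 2.67410029e-05] [-0.21810987 -0.41905971 -0.49400235]
top 258 149
side 261 146
```

View pics/c1.png

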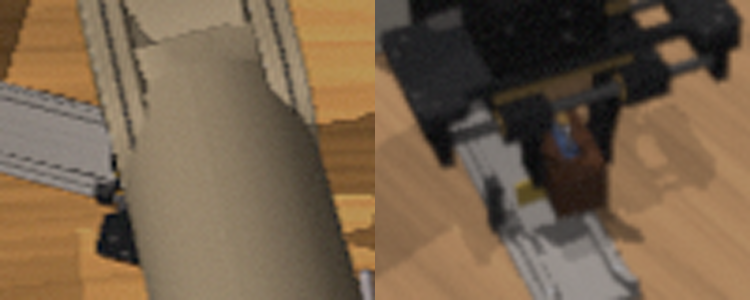

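The side view shows the pallet hanging level in the jaws above the lane's front, with its trailing bottom edge at about (309.5,202.5) to (322.3,201.5). The arm hides it in the top view. I'll compare that edge with the prediction.

Run:
```python
from h import *
d=pickle.load(open("c1.pkl","rb"));c=d["side"];t=np.radians(73.3)
ex=np.array([np.cos(t),np.sin(t),0]);ey=np.array([-ex[1],ex[0],0])
P=np.array([.5805,-.0157,.095])
for y in(.017,-.017):
    print("pred",proj(c,P-.032*ex+y*ey),proj(c,P-.032*ex+y*ey+[0,0,.034]))
E2=(ray(c,309.5,202.5,.095)+ray(c,322.3,201.5,.095))/2
print("seen trailing mid, offset lane x,y from TCP",(E2-P)@ex,(E2-P)@ey)
# lane from side view: crop scale5 offset(260,140)
c0=pickle.load(open("c0.pkl","rb"))["side"]
g=lambda u,v,z:ray(c0,u/5+260,v/5+140,z)
H=g(288,240,.048);print("hinge side",H)
a,b=g(242,467,.008),g(357,418,.008);print("mouth corners",a,b,(a+b)/2)
x=g(120,98,.026);print("plunger",x)
```

```text
pred [310.48040659 205.63244018] [310.07943331 195.68892374]
pred [324.1920783  201.05119326] [324.22960766 191.07351435]
seen trailing mid, offset lane x,y from TCP -0.026981728960973318 0.0014963712816360973
hinge side [0.6296665  0.02344668 0.048     ]
mouth corners [ 0.54014165 -0.04818761  0.008     ] [ 0.60211705 -0.0620172   0.008     ] [ 0.57112935 -0.0551024   0.008     ]
plunger [0.6403443  0.18400187 0.026     ]
```

drive_tool(series=[[[0,0,-1.5],0],[[0,0,-1.5],0],[[0,0,-1.5],0],[[0,0,-1.2],0],[[0,0,-1],0],[[0,0,-0.6],0],[[0,0,-0.4],0],[[0,0,-0.3],0],[[0,0,0],0],[[0,0,0],0]])

```text
time: 7.7
ee_pos: [0.5807, -0.0158, 0.0389]
eef_rot: [0.802, 0.597, 0.0, 0.0]
ft_force: [1.0, 0.1, -0.8]
width: 0.0341
grip_force: 19.6
```

drive_tool(series=[[[0,0,-0.1],0],[[0,0,-0.1],0],[[0,0,-0.1],0],[[0,0,-0.1],0],[[0,0,-0.1],0],[[0,0,-0.1],0],[[0,0,0],0],[[0,0,0],0],[[0,0,0],0],[[0,0,0],0]])

```text
time: 8.95
ee_pos: [0.5805, -0.0157, 0.0326]
eef_rot: [0.802, 0.597, 0.0, 0.0]
ft_force: [0.9, 0.0, -1.8]
width: 0.0341
grip_force: 19.6
```

drive_tool(series=[[[0,0,-0.05],0],[[0,0,-0.05],0],[[0,0,0],0],[[0,0,0],0],[[0,0,0],0],[[0,0,0],0],[[0,0,0],0],[[0,0,0],0],[[0,0,0],0],[[0,0,0],0]])

```text
time: 10.2
ee_pos: [0.5805, -0.0157, 0.0317]
eef_rot: [0.802, 0.597, 0.0, 0.0]
ft_force: [-3.3, -0.5, 5.4]
width: 0.0345
grip_force: 19.6
```

Run:
```python
from h import *
from bench import r, vision
s=r.read_state();print(s["ee_pos"],s["ft_force"])
c=vision.camera("side")
cv2.imwrite("pics/d.png",cv2.resize(c["color"][150:240,260:360,::-1],(600,540),interpolation=2))
```

```text
[ 0.58050676 -0.01574383  0.03170331] [-3.34340911 -0.5376325   5.38181022]
```

View pics/d.png

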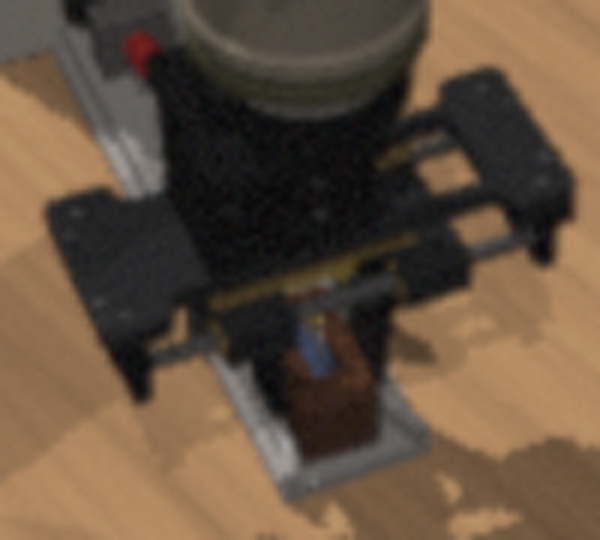

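The side view shows the pallet standing on the lane floor between the walls, with its trailing edge at crop (300,460) to (378,440) inside the mouth. The contact height matches too, so I'll release it and go around behind.

drive_tool(series=[[[0,0,0],0],[[0,0,0],0],[[0,0,0],0],[[0,0,0],0],[[0,0,0.5],0],[[0,0,1],0],[[0,0,1.5],0],[[0,0,2],0],[[0,0,2],0],[[0,0,1],0]], hand=0.35)

```text
time: 11.5
ee_pos: [0.5812, -0.0157, 0.1137]
eef_rot: [0.802, 0.597, 0.001, 0.001]
ft_force: [-0.4, -0.6, -0.3]
width: 0.0564
grip_force: 0.0
```

drive_tool(series=[[[-0.4,-1.3,0],0],[[-0.4,-1.3,0],0],[[-0.4,-1.3,0],0],[[-0.4,-1.3,0],0],[[-0.1,-0.4,0],0],[[0,0,0],0],[[0,0,0],0],[[0,0,0],0],[[0,0,0],0],[[0,0,0],0]], hand=1)

```text
time: 12.75
ee_pos: [0.5635, -0.0716, 0.1116]
eef_rot: [0.802, 0.597, 0.0, 0.0]
ft_force: [0.6, 0.2, 0.4]
width: 0.0004
grip_force: 0.0
```

Run:
```python
from h import *
from bench import r, vision
s=r.read_state();print(s["ee_pos"],s["ft_force"],s["width"])
d={n:vision.camera(n) for n in("top","side")};pickle.dump(d,open("c2.pkl","wb"))
print(proj(d["top"],[.5817,-.012,.042]),proj(d["side"],[.5817,-.012,.042]))
a=cv2.resize(d["top"]["color"][160:225,265:345,::-1],(400,325),interpolation=2)
b=cv2.resize(d["side"]["color"][170:235,270:350,::-1],(400,325),interpolation=2)
cv2.imwrite("pics/e.png",np.hstack([a,b]))
```

```text
[ 0.56348575 -0.0716037   0.11155849] [0.62040621 0.24719147 0.38425782] 0.00037448129125234724
[307.25881695 193.85924848] [311.88581498 207.1045931 ]
```

View pics/e.png

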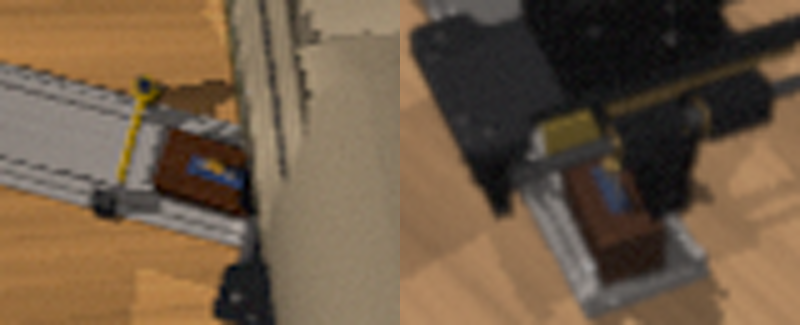

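The top crop shows the pallet flat and aligned in the lane. Its leading edge runs (163,128) to (155,195), short of the closed flap at (138,100) to (122,180). In the side crop its trailing bottom edge is at (200,280) to (262,262). Next I lower the closed fingers behind it.

drive_tool(series=[[[0,0,-1.5],0],[[0,0,-1.5],0],[[0,0,-1.5],0],[[0,0,-1.5],0],[[0,0,-1],0],[[0,0,-0.6],0],[[0,0,-0.4],0],[[0,0,0],0],[[0,0,0],0],[[0,0,0],0]])

```text
time: 14.1
ee_pos: [0.5637, -0.0718, 0.0319]
eef_rot: [0.802, 0.597, 0.0, 0.0]
ft_force: [-0.8, -0.2, -0.4]
width: 0.0004
grip_force: 0.0
```

drive_tool(series=[[[0.06,0.19,0],0],[[0.06,0.19,0],0],[[0.06,0.19,0],0],[[0.06,0.19,0],0],[[0.06,0.19,0],0],[[0.06,0.19,0],0],[[0.06,0.19,0],0],[[0.06,0.19,0],0],[[0.06,0.19,0],0],[[0.06,0.19,0],0]])

```text
time: 15.35
ee_pos: [0.5695, -0.0528, 0.0316]
eef_rot: [0.802, 0.597, -0.0, 0.0]
ft_force: [-0.1, -0.8, -0.4]
width: 0.0004
grip_force: 0.5
```

drive_tool(series=[[[0.06,0.2,0],0],[[0.06,0.2,0],0],[[0.06,0.2,0],0],[[0.06,0.2,0],0],[[0.06,0.2,0],0],[[0.06,0.2,0],0],[[0.06,0.2,0],0],[[0.06,0.2,0],0],[[0.06,0.2,0],0],[[0.06,0.2,0],0]])

```text
time: 16.6
ee_pos: [0.575, -0.0345, 0.0316]
eef_rot: [0.803, 0.597, -0.001, 0.001]
ft_force: [-3.2, -6.9, 3.5]
width: 0.0003
grip_force: 3.7
```

drive_tool(series=[[[0.06,0.2,0],0],[[0.06,0.2,0],0],[[0.06,0.2,0],0],[[0.06,0.2,0],0],[[0.06,0.2,0],0],[[0.06,0.2,0],0],[[0.06,0.2,0],0],[[0.06,0.2,0],0],[[0.06,0.2,0],0],[[0.06,0.2,0],0]])

```text
time: 17.85
ee_pos: [0.581, -0.0149, 0.0316]
eef_rot: [0.803, 0.596, -0.001, 0.001]
ft_force: [-3.1, -7.4, 4.2]
width: 0.0005
grip_force: 4.1
```

drive_tool(series=[[[0.06,0.2,0],0],[[0.06,0.2,0],0],[[0.06,0.2,0],0],[[0.06,0.2,0],0],[[0.06,0.2,0],0],[[0.06,0.2,0],0],[[0.06,0.2,0],0],[[0.06,0.2,0],0],[[0.06,0.2,0],0],[[0.06,0.2,0],0]])

```text
time: 19.1
ee_pos: [0.5871, 0.0058, 0.0315]
eef_rot: [0.803, 0.597, -0.001, 0.0]
ft_force: [-2.3, -4.6, 2.9]
width: 0.0005
grip_force: 3.0
```

drive_tool(series=[[[0.06,0.2,0],0],[[0.06,0.2,0],0],[[0.06,0.2,0],0],[[0.06,0.2,0],0],[[0.06,0.2,0],0],[[0.06,0.2,0],0],[[0.06,0.2,0],0],[[0.06,0.2,0],0],[[0.06,0.2,0],0],[[0.06,0.2,0],0]])

```text
time: 20.35
ee_pos: [0.5932, 0.0262, 0.0315]
eef_rot: [0.802, 0.597, -0.001, 0.0]
ft_force: [-2.5, -4.4, 2.2]
width: 0.0005
grip_force: 2.5
```

drive_tool(series=[[[0.06,0.2,0],0],[[0.06,0.2,0],0],[[0.06,0.2,0],0],[[0.06,0.2,0],0],[[0.06,0.2,0],0],[[0.06,0.2,0],0],[[0.06,0.2,0],0],[[0.06,0.2,0],0],[[0.06,0.2,0],0],[[0.06,0.2,0],0]])

```text
time: 21.6
ee_pos: [0.599, 0.0464, 0.0315]
eef_rot: [0.802, 0.597, -0.001, 0.0]
ft_force: [-3.2, -4.7, 3.2]
width: 0.0008
grip_force: 2.5
```

drive_tool(series=[[[0.06,0.2,0],0],[[0.06,0.2,0],0],[[0.06,0.2,0],0],[[0.06,0.2,0],0],[[0.06,0.2,0],0],[[0.06,0.2,0],0],[[0.06,0.2,0],0],[[0.06,0.2,0],0],[[0.06,0.2,0],0],[[0.06,0.2,0],0]])

```text
time: 22.85
ee_pos: [0.6056, 0.0673, 0.0316]
eef_rot: [0.802, 0.597, 0.0, 0.0]
ft_force: [-2.8, -1.9, -0.6]
width: 0.0006
grip_force: 1.2
```

Run:
```python
from h import *
from bench import r, vision
s=r.read_state();print(s["ee_pos"],s["ft_force"])
d={n:vision.camera(n) for n in("top","side")};pickle.dump(d,open("c3.pkl","wb"))
a=cv2.resize(d["top"]["color"][150:215,215:295,::-1],(400,325),interpolation=2)
b=cv2.resize(d["side"]["color"][140:205,255:335,::-1],(400,325),interpolation=2)
cv2.imwrite("pics/f.png",np.hstack([a,b]))
```

```text
[0.60555215 0.06734916 0.03157107] [-2.80462003 -1.85613814 -0.58530382]
```

View pics/f.png

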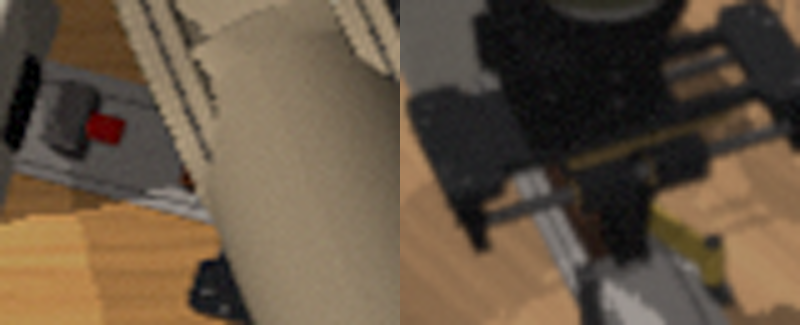

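The pallet (leading corner near top crop (185,180)) is past the flap, which leans open against the finger at side crop (690,245). The plunger tip is still out at top crop (124,130), roughly 30 mm ahead.

drive_tool(series=[[[0.06,0.2,0],0],[[0.06,0.2,0],0],[[0.06,0.2,0],0],[[0.06,0.2,0],0],[[0.06,0.2,0],0],[[0.06,0.2,0],0],[[0.06,0.2,0],0],[[0.06,0.2,0],0],[[0.03,0.1,0],0],[[0.03,0.1,0],0]])

```text
time: 24.2
ee_pos: [0.6109, 0.0853, 0.0316]
eef_rot: [0.802, 0.597, -0.0, 0.0]
ft_force: [-2.6, -3.6, 0.7]
width: 0.0002
grip_force: 2.0
```

drive_tool(series=[[[0.03,0.1,0],0],[[0.03,0.1,0],0],[[0.03,0.1,0],0],[[0.03,0.1,0],0],[[0.03,0.1,0],0],[[0.03,0.1,0],0],[[0.03,0.1,0],0],[[0,0,0],0],[[0,0,0],0],[[0,0,0],0]])

```text
time: 25.45
ee_pos: [0.613, 0.0924, 0.0316]
eef_rot: [0.802, 0.597, 0.0, 0.0]
ft_force: [-1.1, 0.4, -0.8]
width: 0.0002
grip_force: 0.0
```

drive_tool(series=[[[0.03,0.1,0],0],[[0.03,0.1,0],0],[[0.03,0.1,0],0],[[0.03,0.1,0],0],[[0.03,0.1,0],0],[[0.03,0.1,0],0],[[0,0,0],0],[[0,0,0],0],[[0,0,0],0],[[0,0,0],0]])

```text
time: 26.7
ee_pos: [0.6147, 0.0984, 0.0315]
eef_rot: [0.802, 0.597, 0.0, -0.0]
ft_force: [-0.3, -0.4, 0.1]
width: 0.0004
grip_force: 0.0
```

drive_tool(series=[[[0.03,0.1,0],0],[[0.03,0.1,0],0],[[0.03,0.1,0],0],[[0.03,0.1,0],0],[[0,0,0],0],[[0,0,0],0],[[0,0,0],0],[[0,0,0],0],[[0,0,0],0],[[0,0,0],0]])

```text
time: 27.95
ee_pos: [0.616, 0.1023, 0.0316]
eef_rot: [0.802, 0.597, 0.0, 0.0]
ft_force: [-0.4, 0.3, 0.1]
width: 0.0004
grip_force: 0.0
```

drive_tool(series=[[[0,0,0],0],[[0,0,0],0],[[0,0,0],0],[[0,0,0],0],[[0,0,0],0],[[0,0,0],0],[[0,0,0],0],[[0.03,0.1,0],0],[[0.03,0.1,0],0],[[0.03,0.1,0],0]])

```text
time: 29.2
ee_pos: [0.6169, 0.1052, 0.0316]
eef_rot: [0.802, 0.597, -0.0, 0.0]
ft_force: [-0.3, -1.6, 0.1]
width: 0.0002
grip_force: 0.6
```

drive_tool(series=[[[0,0,0],0],[[0,0,0],0],[[0,0,0],0],[[0,0,0],0],[[0,0,0],0],[[0,0,0],0],[[0,0,0],0],[[0.03,0.1,0],0],[[0.03,0.1,0],0],[[0.03,0.1,0],0]])

```text
time: 30.45
ee_pos: [0.6174, 0.1066, 0.0315]
eef_rot: [0.802, 0.597, -0.001, 0.001]
ft_force: [-4.6, -7.3, 6.3]
width: 0.0007
grip_force: 4.4
```

drive_tool(series=[[[0.02,0.05,0],0],[[0.02,0.05,0],0],[[0.01,0.05,0],0],[[0.01,0.05,0],0],[[0.02,0.05,0],0],[[0.02,0.05,0],0],[[0.01,0.05,0],0],[[0.01,0.05,0],0],[[0.02,0.05,0],0],[[0.01,0.05,0],0]])

```text
time: 31.7
ee_pos: [0.619, 0.1098, 0.0315]
eef_rot: [0.803, 0.596, -0.002, 0.001]
ft_force: [-4.6, -10.8, 6.5]
width: 0.0004
grip_force: 5.7
```

drive_tool(series=[[[0.02,0.05,0],0],[[0.02,0.05,0],0],[[0.01,0.05,0],0],[[0.01,0.05,0],0],[[0.02,0.05,0],0],[[0.01,0.05,0],0],[[0.01,0.05,0],0],[[0.01,0.05,0],0],[[0.01,0.05,0],0],[[0,0,0],0]])

```text
time: 32.95
ee_pos: [0.6202, 0.1136, 0.0315]
eef_rot: [0.803, 0.596, -0.002, 0.002]
ft_force: [-4.5, -11.5, 7.2]
width: 0.0006
grip_force: 6.6
```

drive_tool(series=[[[0.01,0.04,0],0],[[0.01,0.04,0],0],[[0.01,0.04,0],0],[[0.01,0.04,0],0],[[0,0.02,0],0],[[0,0,0],0],[[0,0,0],0],[[0,0,0],0],[[0,0,0],0],[[0,0,0],0]])

```text
time: 34.2
ee_pos: [0.6206, 0.1151, 0.0315]
eef_rot: [0.803, 0.596, -0.002, 0.002]
ft_force: [-4.3, -13.5, 8.2]
width: 0.0005
grip_force: 7.0
```

drive_tool(series=[[[-0.04,-0.13,0],0],[[-0.06,-0.2,0],0],[[-0.06,-0.2,0],0],[[0,0,0.3],0],[[0,0,1],0],[[0,0,1.5],0],[[0,0,2],0],[[0,0,2.5],0],[[0,0,2.5],0],[[0,0,2.5],0]])

```text
time: 35.45
ee_pos: [0.6195, 0.1144, 0.157]
eef_rot: [0.802, 0.597, 0.001, 0.0]
ft_force: [0.4, -0.2, 0.2]
width: 0.0006
grip_force: 0.0
```

drive_tool(series=[[[0,0,2],0],[[-1,-4,2],0],[[-1,-4,0],0],[[-1,-5,0],0],[[-1,-5,0],0],[[-1,-5,0],0],[[-1,-5,0],0],[[-1,-4,0],0],[[0,0,0],0],[[0,0,0],0]])

```text
time: 36.7
ee_pos: [0.5496, -0.2049, 0.1951]
eef_rot: [0.802, 0.597, 0.0, 0.0]
ft_force: [0.2, -0.0, 0.7]
width: 0.0001
grip_force: 0.0
```

Run:
```python
from h import *
from bench import r, vision
s=r.read_state();print(s["ee_pos"],s["ft_force"])
d={n:vision.camera(n) for n in("top","side")};pickle.dump(d,open("c4.pkl","wb"))
a=cv2.resize(d["top"]["color"][150:215,215:295,::-1],(400,325),interpolation=2)
b=cv2.resize(d["side"]["color"][140:205,255:335,::-1],(400,325),interpolation=2)
cv2.imwrite("pics/g.png",np.hstack([a,b]))
```

```text
[ 0.54958341 -0.20487638  0.19513604] [ 0.22943314 -0.00149085  0.68640788]
```

View pics/g.png

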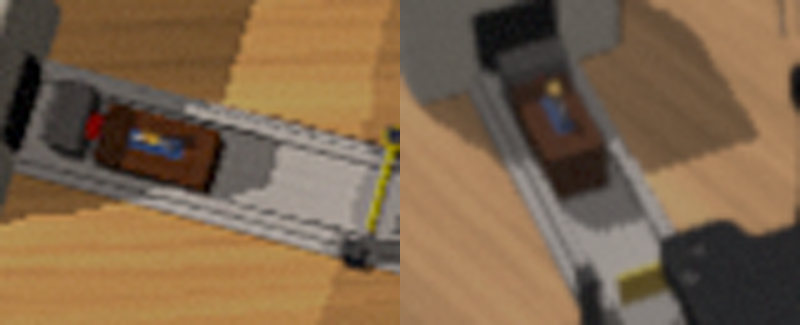

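The final view shows the pallet flat against the end stop, with the plunger well in: its visible red shrank from about 37 to 15 crop px, and by feel it travelled about 9–10 mm. The flap is shut at top crop (393,135) to (372,230), and the gripper is clear.

```bash
python3 -c "
from bench import r
print(r.close_job())"
```

```text
the job is handed in; nothing more can be done
None
```

I handed the job in at about 37 s: the pallet went through the flap and pressed the plunger about 9–10 mm of its 14 mm (judged by feel), the highest push reading was about 14 N, the flap shut behind it, and I kept clear of the tin, pliers and hammer.

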